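# Square a fired tile into the jig corner and close the keeper

## Task

Slide the rectangular tile on the plywood jig into the corner of the two wooden fences, with its long edge flat against the long (end) fence and a short edge flat against the short (side) fence, square and flush to both. Then swing the wooden keeper all the way round over the tile until it meets its stop, so that the tile stays there. Leave the small heart and star on the jig where they lie.

Things in the scene. Friction and masses are not known exactly. Their poses are not given: they have to be found in the camera images.
- jig: Jig, fixed: plywood board 310 x 490 mm, 12 mm thick, with two wooden fences, 25 mm thick, tops 32 mm above the table, in a square corner. Origin: inner corner of the fences at table height; z up; board top at z = 12 mm. Long end fence: inner face x = 0, y -250 to 0 mm. Short side fence: inner face y = 0, x -200 to 0 mm. The tile belongs at negative x and y. Board: x -270 to 40, y -370 to 120.
- tile_mid (a point): Loose rectangular fired-clay tile lying flat on the board, 100 (x) x 140 (y) x 16 mm (z), about 0.4 kg, too wide to grasp. The point is its centre, half-way up; x along its short side, y along its long side, z up. It starts turned less than 35 degrees from the jig. Seated, its centre is at x = -50, y = -70 mm in the jig's frame.
- keeper (a joint): Angle of the keeper, a flat pale wooden bar, 92 x 22 x 10 mm, turning stiffly on an upright screw on the side fence (1 N at its peg moves it; it stays put). Its underside clears the tile by 4 mm. 0: along the side fence, pointing to the jig's -x; negative (to -0.7): swung outwards; positive: anticlockwise from above, over the tile; 1.57, its stop: straight across, pointing to the jig's -y.
- keeper_pivot (a point): The keeper's turning axis (vertical), on the side fence at x = -50, y = 12.5 mm of the jig; the point is level with the bar's top, 42 mm above the table. It does not move.
- keeper_peg (a point): Middle of the upright round dark peg, 14 mm in diameter and 30 mm high, that stands on the free end of the keeper, 70 mm from its axis; push the keeper by it. The point is 57 mm above the table, the peg's top 72 mm.
- heart_mid (a point): Small loose heart-shaped clay piece, about 60 mm, 10 mm thick, on the jig's board near the far end of the end fence; its centre, half-way up. To be left alone.
- star_mid (a point): Small loose eight-pointed star of clay, about 60 mm, 10 mm thick, on the jig's board outside the side fence; its centre, half-way up. To be left alone.
Not all that is in view belongs to the job. What is shaped like the part that bears tile_mid but green is not meant.

How it is judged:
On the way, in this order (a step that is already met when the one before it is completed fails the run):
1. the tile is square and flush in the fence corner (x of tile_mid in the frame of jig between -0.0525 and -0.047 m and y of tile_mid in the frame of jig between -0.0725 and -0.067 m and angle between the x axis of tile_mid and the x axis of jig, either way round below 0.02 rad), for 0.2 s.
2. the keeper is swung over the tile to its stop (value of joint keeper above 1.48 rad), for 0.2 s.
At the end, for the whole second after the job is handed in: The tile lies flat in the fence corner, its long edge against the end fence and its short edge against the side fence, with gaps under 2.5 mm and square within 0.02 rad, and the keeper is across it at its stop (over 1.48 rad) (all of step 1 and z of tile_mid in the frame of jig between 0.017 and 0.023 m and angle between tile_mid's own z axis and vertical below 0.03 rad and value of joint keeper above 1.48 rad); the robot touches nothing.
It fails at once if the small heart or star on the jig is shifted by more than 20 mm (distance of any of heart_mid, star_mid from where it was at the start of the episode above 0.02 m).
It also fails if it takes over 72 s, if anything falls off the work surface, if the arm or the gripper's body presses on something with over 40 N, if the wrist force passes 120 N, or if a joint passes its speed limit or range.

## Robot

A 7-joint arm with a two-finger parallel gripper is mounted at the origin on the work surface. World frame = base frame: x ahead of the robot, y to its left, z up, the work surface at z = 0. Lengths are in m, angles in rad, forces in N, time in s.
With the tool pointing down it reaches from about 0.4 to 0.85 m from the base axis. Payload 4.4 kg.
Tool frame: the origin (TCP) lies at the very end of the fingers, on their centre line; the grasp point (between the pads) lies 19 mm behind it; z points along the fingers, y is the line along which they close (so a half turn about z gives the same grasp; the last joint's range is limited). The gripper opens to 94 mm and grips with 3 to 60 N. Pads are 16 mm wide; open, the fingers measure 119 mm over their backs; the gripper's body (75 mm by 177 mm) begins 78 mm behind the grasp point.
Start: joints at [1.135, 0.628, 0.038, 1.517, -0.027, 0.996, -0.02], TCP at [0.235, -0.606, 0.205] pointing down, gripper open.
Joint ranges: [-3.06, 3.06], [-0.37, 2.12], [-1.25, 1.32], [0.18, 2.47], [-1.1, 4.24], [0.23, 1.98], [-2.94, 2.94]. Speed limits (rad/s): [2.57, 2.57, 3.14, 3.14, 3.14, 3.14, 3.14].

## Interface

Orientations are given as [roll, pitch, yaw] about the fixed x, y, z axes, in that order (R = Rz(yaw) Ry(pitch) Rx(roll)).
In Python, from workcell import arm, eyes gives the robot as it stands.
- The arm moves only by the tool send_rows, never from a script. Its argument "commands" is a list that holds one entry, the list of rows, each a list of 7 numbers: the shift along the world's x, y, z in m, then the turn, a rotation vector about the world's x, y, z in rad, then the finger opening in m, from 0 to 0.094. A call has 1 to 20 rows; each row is the pose to reach, as a shift and turn from the pose commanded when the call began; what a row does not reach only later rows make up. A row lasts 1/10 s, in which the tool goes at most 50 mm and 8.59 degrees, less where a joint would pass 70% of its speed; a pose out of reach is approached as far as the arm can. A call with a gripper value outside its range is refused whole. The fingers move at their own pace and stop on an object; "force" is the grip in N (left out, the last holds). Time passes only in rows, so rows that repeat a pose let the fingers close. It gives the time, the measured TCP pose, the force, the opening and the grip force at its end, in the units of the state.
- arm.observe(): the state, without advancing time (a new reading comes with each control period).
- eyes.grab_frame(name): name is "scene" or "side" or "wrist"; returns (picture, depth): 384x512x3 uint8, blue, green, red; 384x512 float32, m along the optical axis (not along the pixel's ray), 0 where there is no reading.
- eyes.camera_params(name): a dict with "intrinsics" (3x3 intrinsics, pixels), "R" (3x3) and "t" (3): a world point X has camera coordinates R X + t. Camera axes: x right, y down, z forward; pixel columns grow to the right and rows downward; lengths in m; the calibration is good to about 2 mm. A picture is of the moment at which its call begins: read the wrist's pose just before it. camera_params takes no time and is no camera call; for the wrist camera it gives the pose at the moment of the call.
- arm.close_job(): hands the job in; it is judged then, once.
The state is a dict: "time": time; "qpos": joint angles; "joint_vel": joint speeds; "effort": joint torques, N m; "tool_pos": TCP position; "eef_rot": TCP orientation; "ft_force": force on the tool from outside, world axes, zero at the start; "moment": the same for the moment, N m; "grip_width": finger opening in m; "grip_force": force on a finger pad.
Only numpy, scipy, OpenCV 4.12 (cv2) and the standard library are available. Lean on these libraries where they do the work, as an engineer would, in place of code of your own. Each camera call takes 0.05 s, during which the arm holds its last target. There are 200 camera calls.

## Working session

There is one attempt and no reset: what is moved stays moved. The work goes in short steps, Python scripts to look and compute and a tool call to move; the robot and the scene stay as the last step left them, time stands still between calls to the robot, and variables do not carry over. Pictures are saved under pics/ and viewed, at most 10 in all, crops included, and the job is handed in when it is done.

Besides the shell and the picture viewer there is one more tool, called after "Emit:" as name(argument=value, ...), one argument or row to a line, values as JSON. send_rows: Moves the arm, as the interface text tells. Its arguments: {"type":"object","properties":{"commands":{"type":"array"},"force":{"type":"number"}},"required":["commands"]}

```bash
mkdir -p pics; cat > h.py <<'E'
import numpy as np, cv2
from workcell import arm, eyes
def snap(n):
    p=eyes.camera_params(n); im,d=eyes.grab_frame(n); return im,d,p
def at_z(p,uv,z):
    K=np.array(p["intrinsics"]);R=np.array(p["R"]);t=np.array(p["t"]).ravel()
    r=R.T@np.linalg.solve(K,[uv[0],uv[1],1.]); c=-R.T@t
    return c+r*(z-c[2])/r[2]
def proj(p,X):
    K=np.array(p["intrinsics"]);x=K@(np.array(p["R"])@np.array(X)+np.array(p["t"]).ravel());return x[:2]/x[2]
E
python3 - <<'E'
from h import *
for n in("scene","side"):
    im,d,p=snap(n); cv2.imwrite(f"pics/{n}0.png",cv2.resize(im,(800,600),interpolation=cv2.INTER_CUBIC)); np.savez(f"{n}0.npz",im=im,d=d,**{k:p[k] for k in("intrinsics","R","t")})
    print(n,-np.array(p["R"]).T@np.array(p["t"]).ravel())
print(arm.observe())
E
```

```text
scene [ 1.09880362 -0.4628437   0.84304238]
side [-0.09839045  0.74574245  0.6604509 ]
{'time': 0.1, 'qpos': array([ 1.13518293,  0.62923319,  0.03844472,  1.51824797, -0.02697677,
        0.99627673, -0.02001281]), 'joint_vel': array([-0.00069415, -0.00182928, -0.00015459, -0.00142359,  0.00161552,
        0.00054134,  0.00028291]), 'effort': array([ 1.97962938e-03, -5.50792694e+01,  1.14673834e+00, -1.87116301e+01,
       -5.23723452e-02,  1.92386436e-02,  6.48903710e-05]), 'tool_pos': array([ 0.23474893, -0.605506  ,  0.20466572]), 'eef_rot': array([-3.13994573e+00,  3.42475964e-05,  3.69813745e-01]), 'ft_force': array([ 0.11321893, -0.17727153,  0.11745206]), 'moment': array([0.0532218 , 0.00651662, 0.00869772]), 'grip_force': 0.0, 'grip_width': 0.0942023433840043}
```

View pics/scene0.png

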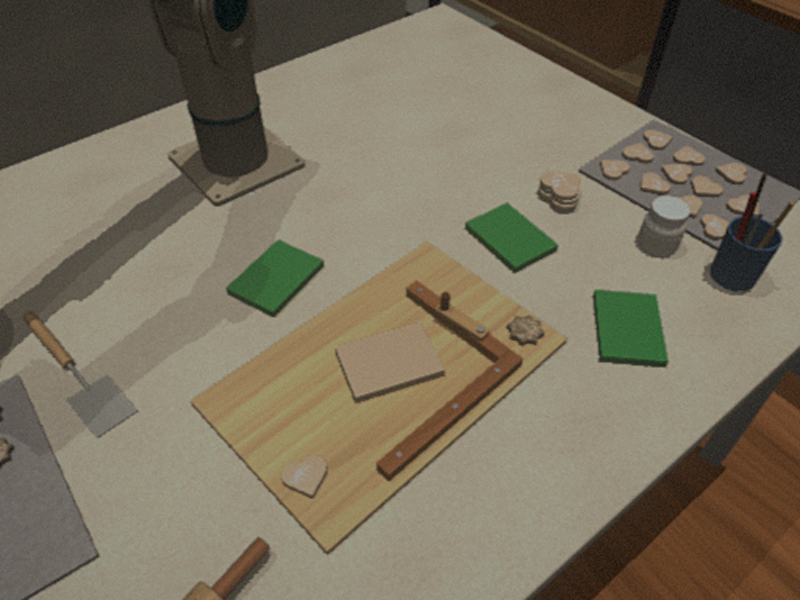

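View pics/side0.png

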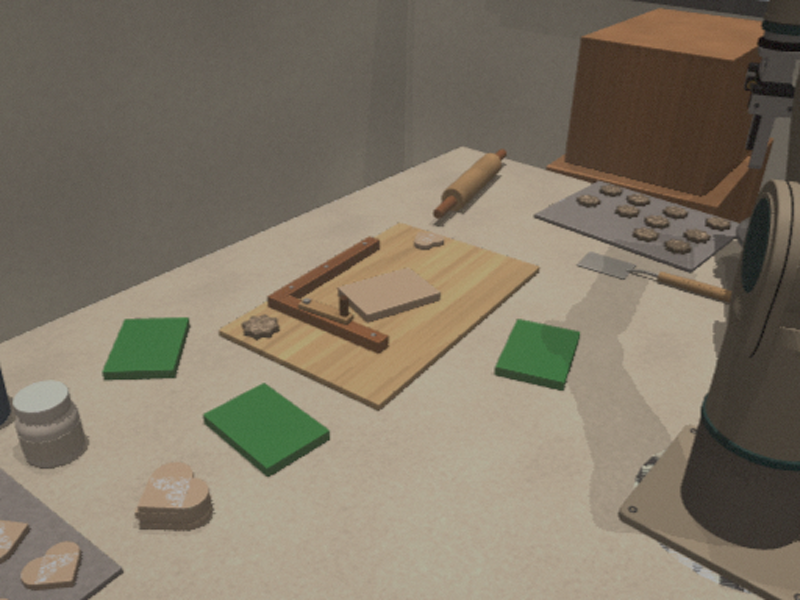

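The scene picture shows the jig board with corners near (430,242), (565,340), (328,548), (193,402). The tile top is at about (336,352)-(443,373). The keeper screw is at (482,328) and its peg at (445,300). I'll enlarge this for accurate corners.

```bash
python3 - <<'E'
from h import *
z=np.load("scene0.npz"); im=z["im"][150:310,120:370]
cv2.imwrite("pics/crop0.png",cv2.resize(im,(800,512),interpolation=cv2.INTER_CUBIC))
for X in ([.6,-.3,.012],):print(proj(z,X))
E
```

```text
[168.37882329 281.82874109]
```

View pics/crop0.png

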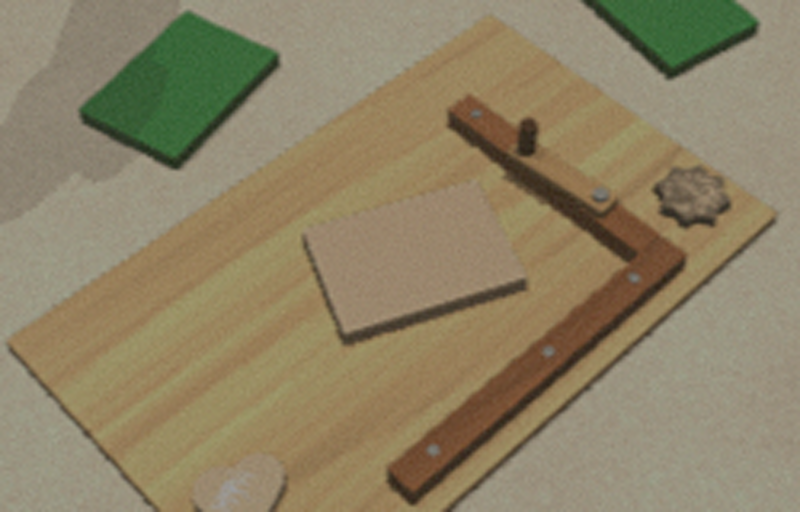

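```bash
cat >> h.py <<'E'
def rigid(J,W):  # 2D fit W = R J + t
    J=np.array(J,float);W=np.array(W,float);a=J-J.mean(0);b=W-W.mean(0)
    th=np.arctan2((a[:,0]*b[:,1]-a[:,1]*b[:,0]).sum(),(a*b).sum())
    R=np.array([[np.cos(th),-np.sin(th)],[np.sin(th),np.cos(th)]]);t=W.mean(0)-R@J.mean(0)
    return th,R,t,(J@R.T+t-W)
E
python3 - <<'E'
from h import *
z=np.load("scene0.npz")
f=lambda x,y,h:at_z(z,((x+.5)/3.2-.5+120,(y+.5)/3.2-.5+150),h)[:2]
J=[(-.27,.12),(.04,.12),(-.27,-.37),(.04,-.37),(.025,.025),(-.2,.025),(-.2,0),(0,-.25)]
W=[f(490,16,.012),f(775,214,.012),f(10,343,.012),at_z(z,(209.7,349.7),.012)[:2],f(685,258,.032),f(470,96,.032),f(450,111,.032),f(390,469,.032)]
th,R,t,res=rigid(J,W);print("jig",th,t);print(res*1e3)
T=[f(303,238,.028),f(477,180,.028),f(526,282,.028),f(343,334,.028)]
TJ=(np.array(T)-t)@R;print(TJ)
print([np.linalg.norm(T[i]-T[(i+1)%4]) for i in range(4)])
a,Rt,tt,r=rigid([(-.05,-.07),(-.05,.07),(.05,.07),(.05,-.07)],TJ);print("tile in jig",a,tt,r*1e3)
peg=(f(529,120,.072)-t)@R;piv=(f(601,194,.044)-t)@R;print(peg,piv)
for h,p in((.017,(241,490)),(.017,(693,197))):print((f(*p,h)-t)@R)
E
```

```text
jig 0.08549281520847246 [0.71373159 0.04241367]
[[-2.24876682  2.64412867]
 [ 2.82359297  3.4314275 ]
 [-3.6043915  -3.11907878]
 [ 6.18038562 -6.08614723]
 [ 0.694535    4.03100777]
 [-1.34127123  1.57356091]
 [-1.84390634 -0.44450771]
 [-0.66017771 -2.03039112]]
[[-0.18415291 -0.16452618]
 [-0.13496684 -0.03258943]
 [-0.04286259 -0.07516564]
 [-0.10029808 -0.19931775]]
[np.float64(0.14080686951008056), np.float64(0.10146884207336844), np.float64(0.13679394561082153), np.float64(0.09078593779550471)]
tile in jig -0.40105026111751924 [-0.1155701  -0.11789975] [[-4.77675031  1.70009655]
 [ 0.69114124 -1.34543821]
 [ 0.65204151  2.19221802]
 [ 3.43356755 -2.54687637]]
[-0.12394522  0.01003037] [-0.05235131  0.01413003]
[-0.06124245 -0.32257602]
[-0.01489351  0.08120562]
```

Emit:
send_rows(
  commands=[
    [[0.03,0.06,0.02,0,0,-0.04,0.06],[0.07,0.13,0.04,0,0,-0.09,0.06],[0.11,0.2,0.05,0,0,-0.14,0.06],[0.15,0.28,0.05,0,0,-0.19,0.06],[0.19,0.36,0.05,0,0,-0.24,0.06],[0.23,0.44,0.05,0,0,-0.284,0.06],[0.26,0.5,0.05,0,0,-0.284,0.06],[0.274,0.52,0.05,0,0,-0.284,0.06],[0.274,0.52,0.05,0,0,-0.284,0.06],[0.274,0.52,0.05,0,0,-0.284,0.06],[0.274,0.52,0.05,0,0,-0.284,0.06],[0.274,0.52,0.05,0,0,-0.284,0.06],[0.274,0.52,0.05,0,0,-0.284,0.06],[0.274,0.52,0.05,0,0,-0.284,0.06],[0.274,0.52,0.05,0,0,-0.284,0.06],[0.274,0.52,0.05,0,0,-0.284,0.06]],
  ],
)

```text
time: 1.7
tool_pos: [0.5082, -0.0878, 0.2554]
eef_rot: [3.141, 0.001, 0.083]
ft_force: [0.1, -0.1, 0.0]
grip_width: 0.06
grip_force: 0.0
```

```bash
python3 - <<'E'
from h import *
s=arm.observe();print(s["time"],s["tool_pos"],s["eef_rot"],s["grip_width"])
im,d,p=snap("wrist");np.savez("w1.npz",im=im,d=d,**{k:p[k] for k in("intrinsics","R","t")})
cv2.imwrite("pics/w1.png",cv2.resize(im,(800,600),interpolation=cv2.INTER_CUBIC))
E
```

```text
1.7 [ 0.50819862 -0.08781372  0.25541227] [3.14099564e+00 5.82826203e-04 8.28223174e-02] 0.0599962561499761
```

View pics/w1.png

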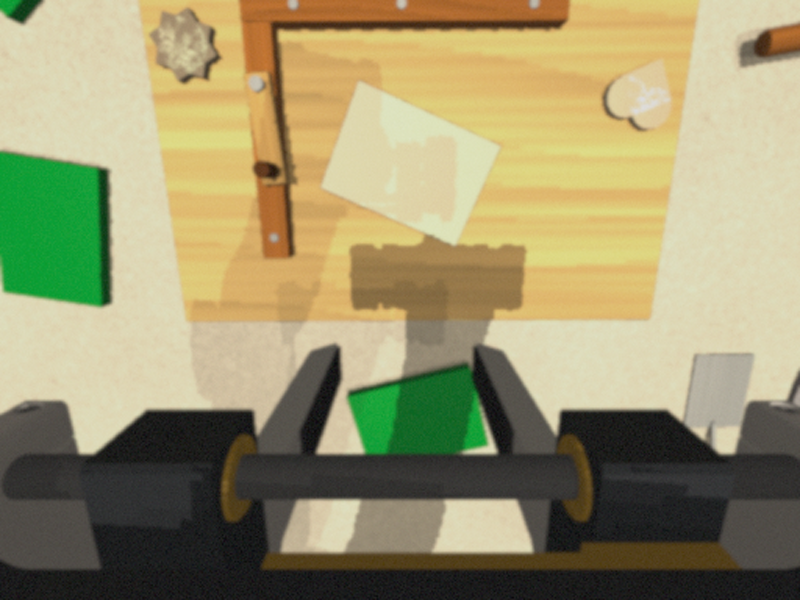

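The wrist picture shows the tile corners at (361,81), (501,145), (456,244) and (321,188). The board's near edge runs from (186,321) to (650,320), the side-fence end is at (264..290,257), and the long-fence end is at (568,22).

```bash
python3 - <<'E'
from h import *
z=np.load("w1.npz")
f=lambda x,y,h:at_z(z,((x+.5)*.64-.5,(y+.5)*.64-.5),h)[:2]
J=[(-.27,.12),(-.27,-.37),(-.2,.025),(-.2,0),(0,-.25)]
W=[f(186,321,.012),f(650,320,.012),f(264,257,.032),f(291,257,.032),f(568,22,.032)]
th,R,t,res=rigid(J,W);print("jig",th,t);print(res*1e3)
TJ=(np.array([f(456,244,.028),f(321,188,.028),f(361,81,.028),f(501,145,.028)])-t)@R
a,Rt,tt,r=rigid([(-.05,-.07),(-.05,.07),(.05,.07),(.05,-.07)],TJ);print("tile in jig",a,tt,r*1e3)
for q in((262,170,.072),(257,83,.044),(637,97,.017),(185,45,.017)):print((f(*q)-t)@R)
print("tcp",(arm.observe()["tool_pos"][:2]-t)@R)
E
```

```text
jig 0.08322518444750593 [0.71060237 0.04205495]
[[ 0.1353746   0.27427695]
 [-0.11772264 -0.70296286]
 [-0.62999791  0.29747051]
 [-0.67719325  1.31691384]
 [ 1.2895392  -1.18569844]]
tile in jig -0.3990773240400128 [-0.1164654  -0.11634693] [[-2.07949448 -0.87876526]
 [ 0.01918276  0.58448847]
 [ 1.78982917  1.73516061]
 [ 0.27048255 -1.44088382]]
[-0.12122656  0.00621128]
[-0.05003991  0.01317588]
[-0.05594977 -0.322475  ]
[-0.01354882  0.08248164]
tcp [-0.2123767  -0.11247419]
```

Emit:
send_rows(
  commands=[
    [[-0.01,-0.001,-0.04,0,0,0,0.06],[-0.01,-0.001,-0.085,0,0,0,0.06],[-0.01,-0.001,-0.13,0,0,0,0.06],[-0.01,-0.001,-0.17,0,0,0,0.06],[-0.01,-0.001,-0.2,0,0,0,0.06],[-0.01,-0.001,-0.22,0,0,0,0.06],[-0.01,-0.001,-0.23,0,0,0,0.06],[-0.01,-0.001,-0.236,0,0,0,0.06],[-0.01,-0.001,-0.236,0,0,0,0.06],[-0.01,-0.001,-0.236,0,0,0,0.06]],
  ],
)

```text
time: 2.75
tool_pos: [0.4997, -0.0874, 0.0203]
eef_rot: [3.141, -0.002, 0.085]
ft_force: [-0.4, -0.5, 0.4]
grip_width: 0.0598
grip_force: 0.0
```

Emit:
send_rows(
  commands=[
    [[0.006,0.0005,0,0,0,0,0.06],[0.012,0.001,0,0,0,0,0.06],[0.018,0.0015,0,0,0,0,0.06],[0.024,0.002,0,0,0,0,0.06],[0.03,0.0025,0,0,0,0,0.06],[0.036,0.003,0,0,0,0,0.06],[0.042,0.0035,0,0,0,0,0.06],[0.048,0.004,0,0,0,0,0.06],[0.054,0.0045,0,0,0,0,0.06],[0.06,0.005,0,0,0,0,0.06],[0.066,0.0055,0,0,0,0,0.06],[0.072,0.006,0,0,0,0,0.06],[0.078,0.0065,0,0,0,0,0.06],[0.084,0.007,0,0,0,0,0.06],[0.09,0.0075,0,0,0,0,0.06],[0.09,0.0075,0,0,0,0,0.06]],
  ],
)

```text
time: 4.35
tool_pos: [0.5905, -0.0792, 0.0194]
eef_rot: [-3.142, -0.002, 0.086]
ft_force: [-0.2, 0.1, 1.1]
grip_width: 0.06
grip_force: 0.1
```

```bash
python3 - <<'E'
from h import *
s=arm.observe();print(s["time"],s["tool_pos"],s["ft_force"])
im,d,p=snap("wrist")
np.savez("w2.npz",im=im,d=d,**{k:p[k] for k in("intrinsics","R","t")})
cv2.imwrite("pics/w2.png",cv2.resize(im,(800,600),interpolation=cv2.INTER_CUBIC))
E
```

```text
4.35 [ 0.59051638 -0.07921337  0.01939014] [-0.19364942  0.08008532  1.11775674]
```

View pics/w2.png

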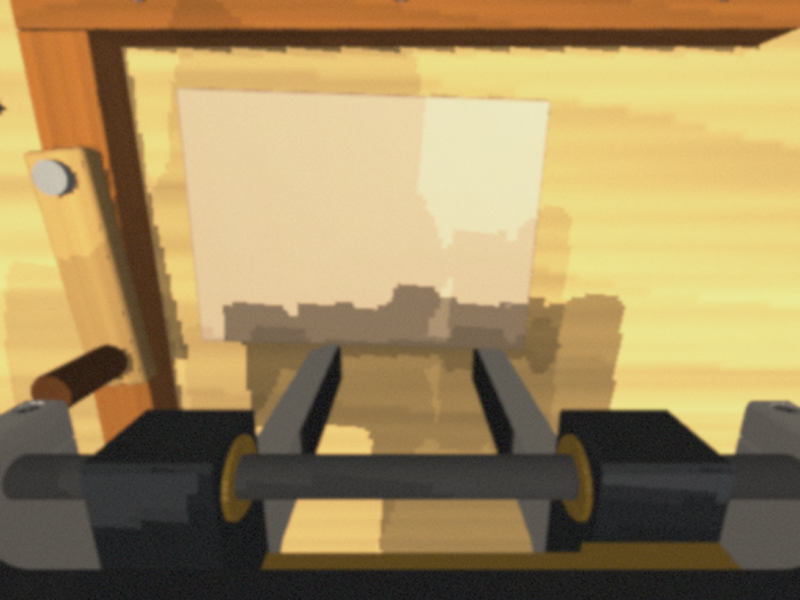

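The tile is now almost square to the fingers, with its front edge along rows 90-100 and the end fence's face at row ~45. I'll keep pushing towards the end fence.

Emit:
send_rows(
  commands=[
    [[0.005,0.0004,0,0,0,0,0.06],[0.01,0.0008,0,0,0,0,0.06],[0.013,0.001,0,0,0,0,0.06],[0.016,0.0013,0,0,0,0,0.06],[0.019,0.0016,0,0,0,0,0.06],[0.022,0.0018,0,0,0,0,0.06],[0.022,0.0018,0,0,0,0,0.06]],
  ],
)

```text
time: 5.1
tool_pos: [0.6114, -0.0772, 0.0193]
eef_rot: [-3.141, -0.001, 0.086]
ft_force: [-2.5, 0.7, 0.2]
grip_width: 0.06
grip_force: 1.4
```

Emit:
send_rows(
  commands=[
    [[0.002,0.0002,0,0,0,0,0.06],[0.003,0.0002,0,0,0,0,0.06],[0.004,0.0003,0,0,0,0,0.06],[0.005,0.0004,0,0,0,0,0.06],[0.005,0.0004,0,0,0,0,0.06]],
  ],
)

```text
time: 5.6
tool_pos: [0.6117, -0.0772, 0.0193]
eef_rot: [-3.14, 0.008, 0.086]
ft_force: [-10.3, -0.4, 9.5]
grip_width: 0.0601
grip_force: 5.4
```

```bash
python3 -c "
from h import *
s=arm.observe();print(s['qpos'])"
```

```text
[ 0.07158129  0.82556305  0.01365025  1.74027672 -0.01794363  0.58415289
 -1.3888735 ]
```

Emit:
send_rows(
  commands=[
    [[-0.01,-0.001,0,0,0,0,0.05],[-0.02,-0.002,0,0,0,0,0.05],[-0.025,-0.002,0.03,0,0,0,0.05],[-0.025,-0.002,0.065,0,0,0,0.05],[-0.025,-0.002,0.1,0,0,0,0.05]],
  ],
)

```text
time: 6.1
tool_pos: [0.5915, -0.0793, 0.1206]
eef_rot: [3.142, -0.002, 0.086]
ft_force: [0.8, 0.6, -0.5]
grip_width: 0.05
grip_force: 0.0
```

Emit:
send_rows(
  commands=[
    [[0.01,-0.01,0,0,0,0.14,0.05],[0.02,-0.02,0,0,0,0.28,0.05],[0.03,-0.035,0,0,0,0.42,0.05],[0.04,-0.05,0,0,0,0.56,0.05],[0.05,-0.06,0,0,0,0.7,0.05],[0.06,-0.075,0,0,0,0.84,0.05],[0.07,-0.085,0,0,0,0.98,0.05],[0.08,-0.1,0,0,0,1.12,0.05],[0.086,-0.104,0,0,0,1.26,0.05],[0.086,-0.104,0,0,0,1.4,0.05],[0.086,-0.104,0,0,0,1.54,0.05],[0.086,-0.104,0,0,0,1.568,0.05],[0.086,-0.104,0,0,0,1.568,0.05],[0.086,-0.104,0,0,0,1.568,0.05]],
  ],
)

```text
time: 7.5
tool_pos: [0.6772, -0.1834, 0.1196]
eef_rot: [3.141, 0.0, 1.652]
ft_force: [0.9, 0.0, -0.3]
grip_width: 0.0499
grip_force: 0.0
```

```bash
python3 - <<'E'
from h import *
s=arm.observe();print(s["time"],s["tool_pos"],s["eef_rot"])
im,d,p=snap("wrist")
np.savez("w3.npz",im=im,d=d,**{k:p[k] for k in("intrinsics","R","t")})
cv2.imwrite("pics/w3.png",cv2.resize(im,(800,600),interpolation=cv2.INTER_CUBIC))
E
```

```text
7.5 [ 0.67722174 -0.183353    0.11961107] [3.14075974e+00 1.18585535e-04 1.65152911e+00]
```

View pics/w3.png

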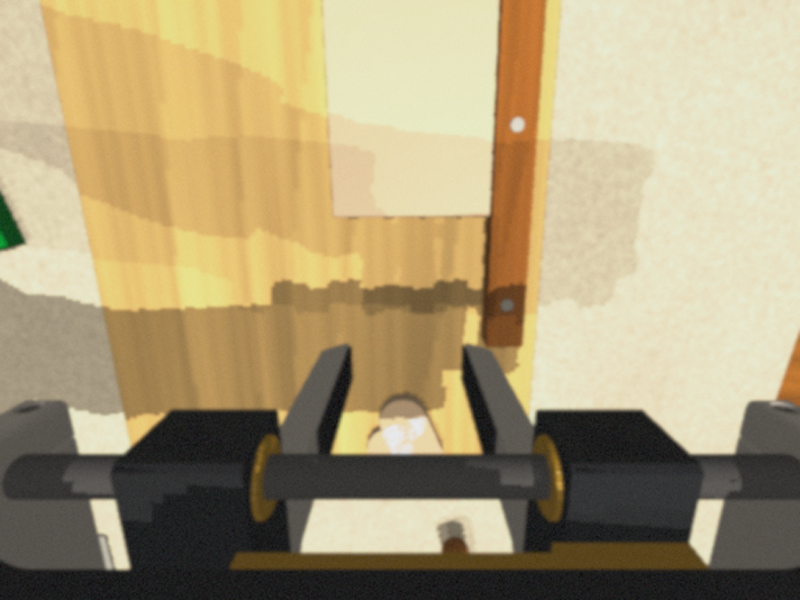

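The tile lies flush with the long fence, with its lower edge at row 215. The fingers are clear of both the heart and the fence, so I'll descend and push along the fence.

Emit:
send_rows(
  commands=[
    [[0,0,-0.04,0,0,0,0.05],[0,0,-0.075,0,0,0,0.05],[0,0,-0.092,0,0,0,0.05],[0,0,-0.1,0,0,0,0.05],[0,0,-0.1,0,0,0,0.05],[-0.001,0.008,-0.1,0,0,0,0.05],[-0.001,0.016,-0.1,0,0,0,0.05],[-0.002,0.024,-0.1,0,0,0,0.05],[-0.0025,0.03,-0.1,0,0,0,0.05],[-0.003,0.036,-0.1,0,0,0,0.05],[-0.0035,0.042,-0.1,0,0,0,0.05],[-0.004,0.048,-0.1,0,0,0,0.05],[-0.0045,0.054,-0.1,0,0,0,0.05],[-0.005,0.06,-0.1,0,0,0,0.05],[-0.0055,0.065,-0.1,0,0,0,0.05],[-0.0055,0.068,-0.1,0,0,0,0.05],[-0.006,0.07,-0.1,0,0,0,0.05],[-0.006,0.072,-0.1,0,0,0,0.05]],
  ],
)

```text
time: 9.35
tool_pos: [0.6706, -0.112, 0.0195]
eef_rot: [-3.141, 0.001, 1.653]
ft_force: [-1.4, -6.0, 1.6]
grip_width: 0.0499
grip_force: 2.4
```

Emit:
send_rows(
  commands=[
    [[0,0.002,0,0,0,0,0.05],[0,0.004,0,0,0,0,0.05],[0,0.005,0,0,0,0,0.05],[0,0.005,0,0,0,0,0.05]],
  ],
)

```text
time: 9.75
tool_pos: [0.6707, -0.1099, 0.0195]
eef_rot: [-3.141, 0.004, 1.653]
ft_force: [0.1, -9.3, 1.7]
grip_width: 0.0499
grip_force: 4.3
```

Emit:
send_rows(
  commands=[
    [[0,0.002,0,0,0,0,0.05],[0,0.004,0,0,0,0,0.05],[0,0.004,0,0,0,0,0.05]],
  ],
)

```text
time: 10.05
tool_pos: [0.6707, -0.1098, 0.0195]
eef_rot: [-3.14, 0.009, 1.652]
ft_force: [-0.2, -13.1, -0.0]
grip_width: 0.0501
grip_force: 6.8
```

Emit:
send_rows(
  commands=[
    [[0.001,-0.015,0,0,0,0,0.05],[0.002,-0.035,0,0,0,0,0.05],[0.002,-0.035,0.035,0,0,0,0.03],[0.002,-0.035,0.08,0,0,0,0.0],[0.002,-0.035,0.12,0,0,0,0.0],[0.002,-0.035,0.12,0,0,0,0.0]],
  ],
)

```text
time: 10.65
tool_pos: [0.678, -0.1347, 0.1461]
eef_rot: [3.129, -0.002, 1.655]
ft_force: [1.3, 0.0, 0.9]
grip_width: 0.0211
grip_force: 0.0
```

```bash
python3 - <<'E'
from h import *
s=arm.observe();print(s["time"],s["tool_pos"],s["eef_rot"],s["qpos"])
im,d,p=snap("wrist")
np.savez("w4.npz",im=im,d=d,**{k:p[k] for k in("intrinsics","R","t")})
cv2.imwrite("pics/w4.png",cv2.resize(im,(800,600),interpolation=cv2.INTER_CUBIC))
E
```

```text
10.65 [ 0.67804876 -0.13467408  0.14607782] [ 3.12876879e+00 -1.75336249e-03  1.65454032e+00] [ 0.39240826  0.77508018 -0.4311386   1.45271987  0.35545364  0.97894594
 -0.04180687]
```

View pics/w4.png

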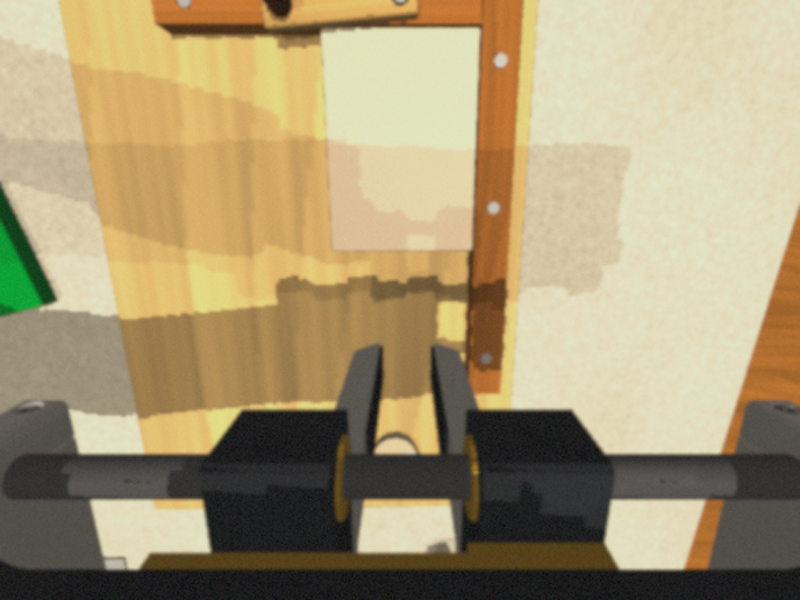

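The picture shows the tile in the corner: its top edge meets the side fence at row 28 and its right edge runs along the end fence. The keeper is still near 0. Next I'll hover over the peg with the fingers set to straddle it.

Emit:
send_rows(
  commands=[
    [[-0.01,0.02,0,0,0,-0.14,0.04],[-0.02,0.04,0,0,0,-0.28,0.04],[-0.03,0.06,0,0,0,-0.42,0.04],[-0.04,0.08,0,0,0,-0.56,0.04],[-0.05,0.1,0,0,0,-0.7,0.04],[-0.06,0.12,0,0,0,-0.84,0.04],[-0.07,0.14,0,0,0,-0.98,0.04],[-0.08,0.16,0,0,0,-1.12,0.04],[-0.083,0.17,0,0,0,-1.26,0.04],[-0.083,0.176,0,0,0,-1.4,0.04],[-0.083,0.176,0,0,0,-1.49,0.04],[-0.083,0.176,0,0,0,-1.49,0.04],[-0.083,0.176,0,0,0,-1.49,0.04],[-0.083,0.176,0,0,0,-1.49,0.04]],
  ],
)

```text
time: 12.1
tool_pos: [0.5896, 0.0388, 0.1389]
eef_rot: [-3.141, 0.001, 0.165]
ft_force: [0.4, 0.5, -0.5]
grip_width: 0.04
grip_force: 0.0
```

```bash
python3 - <<'E'
from h import *
s=arm.observe();print(s["time"],s["tool_pos"],s["eef_rot"],s["qpos"])
im,d,p=snap("wrist")
cv2.imwrite("pics/w5.png",cv2.resize(im,(800,600),interpolation=cv2.INTER_CUBIC))
np.savez("w5.npz",im=im,d=d,**{k:p[k] for k in("intrinsics","R","t")})
im,d,p=snap("scene");np.savez("s5.npz",im=im,d=d,**{k:p[k] for k in("intrinsics","R","t")})
E
```

```text
12.1 [0.58963817 0.03882357 0.13886847] [-3.14097947e+00  8.01749792e-04  1.65222374e-01] [-0.10768787  0.62258415 -0.00814779  1.75425265  0.00603145  0.76561259
 -1.52423333]
```

View pics/w5.png

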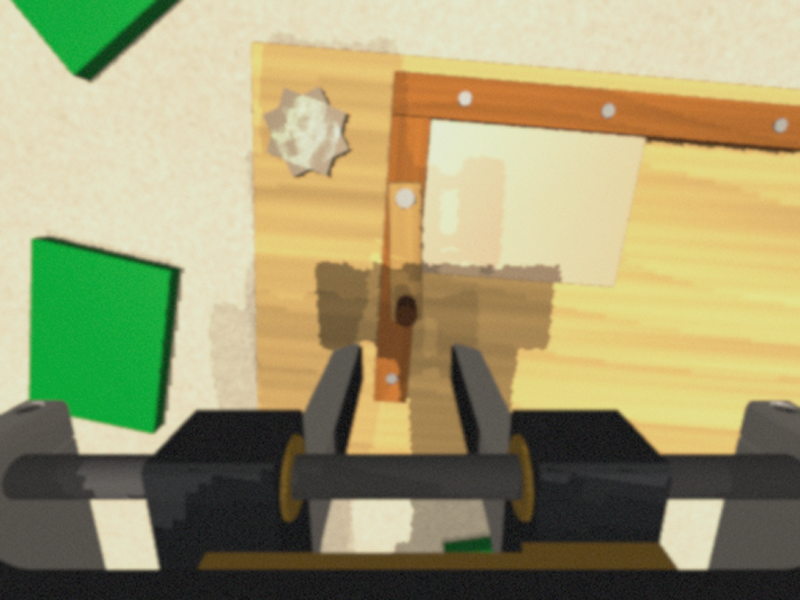

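The tile is flush to both fences. The keeper's peg top is at (406,303) and its screw at (405,198), in line with the gap between the fingers.

```bash
python3 - <<'E'
from h import *
z=np.load("w5.npz"); f=lambda x,y,h:at_z(z,((x+.5)*.64-.5,(y+.5)*.64-.5),h)[:2]
a,b=f(406,303,.072),f(405,198,.044);print(a,b,a-b,np.linalg.norm(a-b))
t=np.array([.7106,.0421]);c,s=np.cos(.083),np.sin(.083);R=np.array([[c,-s],[s,c]])
piv=R@[-.05,.0125]+t;print(piv)
for g in np.arange(.08,1.7,.149):print(round(g,3),np.round(R@(np.array([-.05,.0125])-.07*np.array([np.cos(g),np.sin(g)]))+t,4))
E
```

```text
[0.59837289 0.04081211] [0.65879177 0.05149272] [-0.06041888 -0.01068061] 0.06135565286084819
[0.65973582 0.05041173]
0.08 [0.5907 0.0391]
0.229 [0.5931 0.0289]
0.378 [0.597  0.0193]
0.527 [0.6024 0.0103]
0.676 [0.6089 0.0022]
0.825 [ 0.6167 -0.0048]
0.974 [ 0.6253 -0.0106]
1.123 [ 0.6348 -0.015 ]
1.272 [ 0.6447 -0.018 ]
1.421 [ 0.6551 -0.0194]
1.57 [ 0.6655 -0.0194]
```

Emit:
send_rows(
  commands=[
    [[0.001,0,-0.03,0,0,0,0.04],[0.001,0,-0.06,0,0,0,0.04],[0.001,0,-0.08,0,0,0,0.04],[0.001,0,-0.085,0,0,0,0.04],[0.001,0,-0.085,0,0,0,0.02],[0.001,0,-0.085,0,0,0,0.02],[0.001,0,-0.085,0,0,0,0.02],[0.001,0,-0.085,0,0,0,0.02]],
  ],
)

```text
time: 13.0
tool_pos: [0.5917, 0.0387, 0.0556]
eef_rot: [3.142, -0.002, 0.164]
ft_force: [-0.4, -0.0, 0.5]
grip_width: 0.0205
grip_force: 0.0
```

Emit:
send_rows(
  commands=[
    [[0.001,-0.005,0,0,0,0.075,0.02],[0.0024,-0.0102,0,0,0,0.149,0.02],[0.004,-0.015,0,0,0,0.223,0.02],[0.0063,-0.0198,0,0,0,0.298,0.02],[0.009,-0.0245,0,0,0,0.373,0.02],[0.0117,-0.0288,0,0,0,0.447,0.02],[0.0148,-0.033,0,0,0,0.521,0.02],[0.0182,-0.0369,0,0,0,0.596,0.02],[0.022,-0.0405,0,0,0,0.67,0.02],[0.026,-0.0439,0,0,0,0.745,0.02],[0.03,-0.047,0,0,0,0.82,0.02],[0.0346,-0.0497,0,0,0,0.894,0.02],[0.0392,-0.052,0,0,0,0.968,0.02],[0.0441,-0.0541,0,0,0,1.043,0.02],[0.049,-0.0557,0,0,0,1.118,0.02],[0.054,-0.0571,0,0,0,1.192,0.02],[0.0592,-0.058,0,0,0,1.267,0.02],[0.0644,-0.0585,0,0,0,1.341,0.02],[0.0697,-0.0587,0,0,0,1.416,0.02],[0.0748,-0.0585,0,0,0,1.49,0.02]],
  ],
)

```text
time: 15.0
tool_pos: [0.6657, -0.0199, 0.055]
eef_rot: [-3.141, 0.0, 1.657]
ft_force: [-0.9, 0.6, 0.1]
grip_width: 0.0198
grip_force: 0.4
```

Emit:
send_rows(
  commands=[
    [[0.002,0.0002,0,0,0,0,0.02],[0.004,0.0003,0,0,0,0,0.02],[0.006,0.0005,0,0,0,0,0.02],[0.006,0.0005,0,0,0,0,0.02],[0.006,0.0005,0,0,0,0,0.02]],
  ],
)

```text
time: 15.5
tool_pos: [0.6696, -0.02, 0.0545]
eef_rot: [-3.137, 0.001, 1.653]
ft_force: [-4.5, -0.9, 4.1]
grip_width: 0.02
grip_force: 2.6
```

Emit:
send_rows(
  commands=[
    [[0.002,0.0002,0,0,0,0,0.02],[0.003,0.0002,0,0,0,0,0.02],[0.003,0.0002,0,0,0,0,0.02]],
  ],
)

```text
time: 15.8
tool_pos: [0.6698, -0.0201, 0.0542]
eef_rot: [-3.132, 0.002, 1.653]
ft_force: [-11.1, -1.1, 8.3]
grip_width: 0.0202
grip_force: 5.3
```

Emit:
send_rows(
  commands=[
    [[-0.006,-0.0005,0,0,0,0,0.026],[-0.006,-0.0005,0,0,0,0,0.026],[-0.006,-0.0005,0,0,0,0,0.026],[-0.006,-0.0005,0.03,0,0,0,0.026],[-0.006,-0.0005,0.07,0,0,0,0.026],[-0.01,-0.04,0.12,0,0,0,0.026],[-0.01,-0.08,0.14,0,0,0,0.026],[-0.01,-0.12,0.14,0,0,0,0.026],[-0.01,-0.12,0.14,0,0,0,0.026],[-0.01,-0.12,0.14,0,0,0,0.026]],
  ],
)

```text
time: 16.8
tool_pos: [0.665, -0.1411, 0.1945]
eef_rot: [3.141, 0.0, 1.65]
ft_force: [-0.1, 0.1, -0.5]
grip_width: 0.0261
grip_force: 0.0
```

```bash
python3 - <<'E'
from h import *
s=arm.observe();print(s["time"],s["tool_pos"],s["ft_force"])
im,d,p=snap("wrist")
cv2.imwrite("pics/w6.png",cv2.resize(im,(800,600),interpolation=cv2.INTER_CUBIC))
np.savez("w6.npz",im=im,d=d,**{k:p[k] for k in("intrinsics","R","t")})
E
```

```text
16.8 [ 0.66501375 -0.14114266  0.19449799] [-0.05294116  0.13388502 -0.5232976 ]
```

View pics/w6.png

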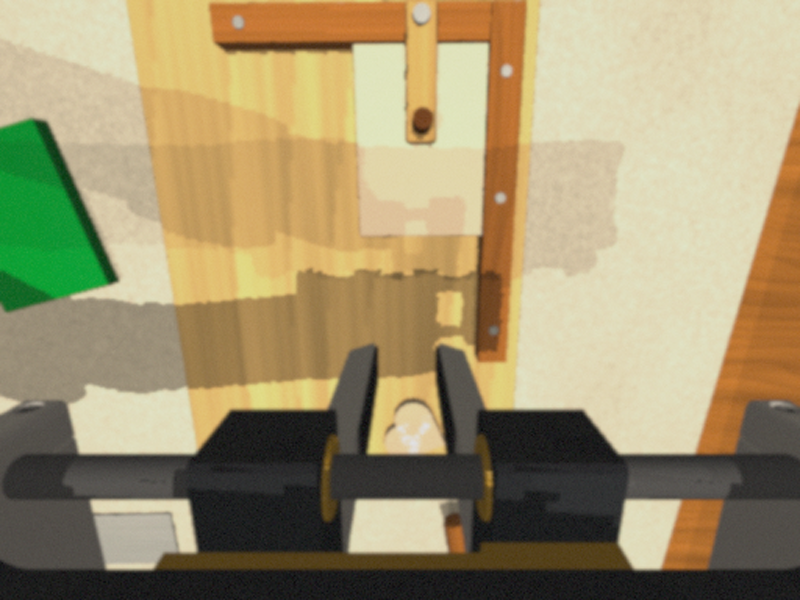

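The keeper is straight across (screw at (421,13), peg at (422,120)) and hit its stop under 11 N. The tile is flush to both fences and the arm is clear.

```bash
python3 -c "
from h import *
print(arm.close_job())"
```

```text
the job is handed in; nothing more can be done
None
```

The job is handed in: in the last picture the tile sits flush in the fence corner, the keeper is across it (it met its stop under an 11 N push), and the heart and star were not touched; no verdict came back.

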